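# Slide the key jar caddy to its night place and pin it

## Robot

A 7-joint arm with a two-finger parallel gripper is mounted at the origin on the work surface. World frame = base frame: x ahead of the robot, y to its left, z up, the work surface at z = 0. Lengths are in m, angles in rad, forces in N, time in s.
With the tool pointing down it reaches from about 0.4 to 0.85 m from the base axis. Payload 10.4 kg.
Tool frame: the origin (TCP) lies midway between the tips of the shut fingers; the grasp point (between the pads) lies 19 mm behind it; z points along the fingers, y is the line along which they close (so a half turn about z gives the same grasp; the last joint's range is limited). The gripper opens to 85 mm and grips with 20 to 120 N. Pads are 22 mm wide; open, the fingers measure 114 mm over their backs; the gripper's body (76 mm by 85 mm) begins 54 mm behind the grasp point. The pads swing forward as they close: fully open they stand 13 mm farther back than shut.
Start: joints at [-1.353, 0.332, -0.065, 1.46, 0.022, 1.35, -0.088], TCP at [0.149, 0.607, 0.231] pointing down, gripper open.
Joint ranges: [-2.6, 2.6], [-0.5, 2.12], [-1.47, 1.34], [0.16, 2.42], [-1.27, 4.41], [0.06, 2.06], [-2.6, 2.6]. Speed limits (rad/s): [2.22, 2.22, 2.79, 2.79, 3.14, 3.14, 3.14].

## Interface

Orientations are given as a rotation vector (axis times angle).
In Python, from plant import bot gives the robot as it stands.
- The arm moves only by the tool play_rows, never from a script. Its arguments are lists of equal length, an entry for each row: "twist": the turn, a rotation vector about the world's x, y, z in degrees, a list of three; "travel": the shift along the world's x, y, z in m, a list of three; "gripper": the closure, from -1 (fully open) to 1 (shut). A call has 1 to 10 rows; each row shifts and turns the commanded pose from where the row before left it; what a row does not reach is not made up. A row lasts 1/8 s, in which the tool goes at most 62.5 mm and 10.7 degrees, less where a joint would pass 70% of its speed; a pose out of reach is approached as far as the arm can. A call is refused whole if a number of a shift passes 0.0625 or a number of a turn 10.7, either way. A call with a gripper value outside its range is refused whole. The fingers move at their own pace and stop on an object; "squeeze" is the grip in N (left out, the last holds). Time passes only in rows, so rows that do not move let the fingers close. It gives the time, the measured TCP pose, the force, the opening and the grip force at its end, in the units of the state.
- bot.read_state(): the state, without advancing time (a new reading comes with each control period).
- bot.camera(name): name is "scene" or "top" or "wrist"; returns a dict with "color" (384x512x3 uint8, red, green, blue), "fx", "fy", "cx", "cy" (pixels), "D" ([k1, k2, p1, p2, k3] as OpenCV has them; the pictures are not rectified), "world_from_camera" (4x4, takes a point from camera to world coordinates). Camera axes: x right, y down, z forward; pixel columns grow to the right and rows downward; lengths in m; the calibration is good to about 2 mm. A picture is of the moment at which its call begins. There is no depth.
- bot.finish_job(): hands the job in; it is judged then, once.
The state is a dict: "clock": time; "joint_pos": joint angles; "qd": joint speeds; "effort": joint torques, N m; "tcp_pos": TCP position; "orientation": TCP orientation; "force": force on the tool from outside, world axes, zero at the start; "moment": the same for the moment, N m; "finger_gap": finger opening in m; "gripper_force": force on a finger pad.
Only numpy, scipy, OpenCV 4.12 (cv2) and the standard library are available. Lean on these libraries where they do the work, as an engineer would, in place of code of your own. Each camera call takes 0.05 s, during which the arm holds its last target. There are 200 camera calls.

## Task

Slide the jar caddy along the shelf from the green-framed place to the orange-framed one, without lifting or tipping it, until its steel tongue is fully home in the yellow-topped dock. Then take the red-handled lock pin from its rubber stand and push it down through the dock and the tongue until its collar rests on the dock, and let go. Leave the other things on the shelf where they are.

Things in the scene. Friction and masses are not known exactly. Their poses are not given: they have to be found in the camera images.
- caddy: Loose blue steel tray 100 x 100 mm, walls 32 mm high, with a clear glass clip-lid jar (72 mm wide, top at 82 mm) fixed in it; 0.4 to 0.9 kg. Origin: centre of its underside. A steel tongue 40 mm wide, 22 to 32 mm above the shelf, sticks out along +y to 135 mm from the origin, with a vertical 17 mm hole at y = 110 mm. Black handle along -y at 46 to 64 mm height.
- caddy_handle (a point): Middle of the caddy's straight black pan handle, 55 mm above the caddy's underside, at (0, -100 mm) in the caddy's frame. The bar runs along the caddy's y from y = -53 to -148 mm, opposite the tongue; 14 mm wide (x), 18 mm high, nothing under it. Same axes as the caddy.
- caddy_hole (a point): Centre of the hole in the caddy's tongue, on the tongue's top face. Moves with the caddy, same axes.
- dock: Fixed dark steel dock, yellow top, 90 (x) x 66 x 50 mm high. Origin: on the shelf under its pin hole. Slot 44 mm wide, 14 to 40 mm high, open to its -y: mouth at y = -30 mm, flared guides to y = -53 mm (62 mm wide). Tongue stop at y = +26 mm; fully home, the caddy's origin is at (0, -110 mm) here, equal yaw. Orange frame on the shelf, 130 mm square, centred at (0, -110 mm), moves with the dock.
- dock_hole (a point): Centre of the dock's vertical pin hole, 17 mm across, at the top face of the yellow plate (50 mm above the shelf). The hole runs through the top plate, the slot and the lower plate.
- day_mark: Green frame 130 mm square printed on the shelf, where the caddy starts. Origin: its centre.
- pin: Steel lock pin, 92 mm long overall, standing upright. Origin: its lower tip, +z up the pin. Shaft 12 mm thick with a tapered tip, 46 mm long; then a collar 28 mm across, from 46 to 52 mm; then a red cylindrical grip 18 mm thick, from 52 to 92 mm. Weighs 90 g. Seated in stand or dock, its tip is 4 mm above the shelf.
- pin_stand: Black rubber block 70 x 70 x 50 mm, fixed, with a 15 mm vertical hole at its centre that holds the pin at the start. Origin: centre of its underside.
- padlock: Bystander: steel padlock with its brass key in it, lying flat, 50 mm wide, 132 mm long along its y, 22 mm high. Origin: underside, under the lock's body.
- door_stop: Bystander: blue silicone wedge, 125 (x) x 42 x 38 mm. Origin: centre of its underside.
- fob: Bystander: black plastic locker fob, 34 x 62 x 9 mm, lying flat. Origin: centre of its underside.
- mug: Bystander: white mug, 76 mm wide, 70 mm high, handle at its +y. Origin: centre of its underside.
- tape_roll: Bystander: cardboard-coloured roll, 100 mm across, 48 mm high, lying flat. Origin: centre of its underside.
Things that resemble listed ones, but are neither listed nor needed, are in the scene too. What is shaped like the pin but turquoise is not meant. Of the things like the dock, leave any that is pink; of the rest the larger one is meant.

How it is judged:
On the way, in this order (a step that is already met when the one before it is completed fails the run):
1. the caddy has been slid to the orange frame with its tongue fully home: tongue hole within 6 mm of the dock's hole, caddy flat on the shelf (horizontal distance between caddy_hole and dock_hole below 0.006 m and angle between the y axis of caddy and the y axis of dock, either way round below 0.12 rad and height (world z) of caddy below 0.004 m), for 0.2 s.
2. the pin stands in the dock, right down through dock and tongue (horizontal distance between pin and dock_hole below 0.006 m and horizontal distance between pin and caddy_hole below 0.006 m and height (world z) of pin below 0.01 m and angle between pin's own z axis and vertical below 0.12 rad), for 0.2 s.
At the end, for the whole second after the job is handed in: The caddy stands flat in the orange frame, its tongue hole within 6 mm of the dock's hole and its yaw within 0.12 rad of the dock's; the pin is upright (within 0.12 rad), within 6 mm of both holes, its tip less than 10 mm above the shelf; both are at rest (all of step 1 and all of step 2 and linear speed of each of caddy, pin below 0.02 m/s); the robot touches nothing.
It fails at once if the caddy is lifted more than 8 mm off the shelf (height (world z) of caddy above 0.008 m).
It fails at once if the caddy is tipped more than 0.15 rad (angle between caddy's own z axis and vertical above 0.15 rad).
It fails at once if a bystander (padlock, door stop, fob, mug, tape roll) is moved more than 20 mm (distance of any of padlock, door_stop, fob, mug, tape_roll from where it was at the start of the episode above 0.02 m).
It also fails if it takes over 69 s, if anything falls off the work surface, if the arm or the gripper's body presses on something with over 40 N, if the wrist force passes 120 N, or if a joint passes its speed limit or range.

## Working session

There is one attempt and no reset: what is moved stays moved. The work goes in short steps, Python scripts to look and compute and a tool call to move; the robot and the scene stay as the last step left them, time stands still between calls to the robot, and variables do not carry over. Pictures are saved under pics/ and viewed, at most 11 in all, crops included, and the job is handed in when it is done.

Besides the shell and the picture viewer there is one more tool, called after "Request:" by a JSON object that holds its "name" and its "arguments", one argument or row to a line. play_rows: Moves the arm, as the interface text tells. Its arguments: {"type":"object","properties":{"twist":{"type":"array"},"travel":{"type":"array"},"gripper":{"type":"array"},"squeeze":{"type":"number"}},"required":["twist","travel","gripper"]}

```bash
mkdir -p pics; cat > h.py <<'E'
import numpy as np, cv2, json
from plant import bot
def snap(cam,tag):
    c=bot.camera(cam); np.savez(f'{tag}.npz',**{k:np.array(v) for k,v in c.items()})
    return c
def load(tag): return dict(np.load(f'{tag}.npz'))
def K(c): return np.array([[c['fx'],0,c['cx']],[0,c['fy'],c['cy']],[0,0,1]],float)
def px2w(c,uv,z):
    n=cv2.undistortPoints(np.array(uv,float).reshape(-1,1,2),K(c),c['D'].astype(float) if hasattr(c['D'],'astype') else np.array(c['D'],float)).reshape(-1,2)
    T=np.array(c['world_from_camera']); d=np.c_[n,np.ones(len(n))]@T[:3,:3].T
    z=np.broadcast_to(z,len(n)); s=(z-T[2,3])/d[:,2]
    return T[:3,3]+d*s[:,None]
def w2px(c,P):
    T=np.linalg.inv(np.array(c['world_from_camera']))
    return cv2.projectPoints(np.array(P,float).reshape(-1,1,3),cv2.Rodrigues(T[:3,:3])[0],T[:3,3],K(c),np.array(c['D'],float))[0].reshape(-1,2)
def save(img,name,crop=None,s=1):
    if crop: u0,v0,u1,v1=crop; img=img[v0:v1,u0:u1]
    cv2.imwrite('pics/'+name,cv2.cvtColor(cv2.resize(img,None,fx=s,fy=s,interpolation=cv2.INTER_CUBIC),cv2.COLOR_RGB2BGR))
E
python3 - <<'E'
from h import *
for n in ('top','scene'):
    c=snap(n,n+'0'); save(c['color'],n+'0.png',s=1.5); print(n,np.round(c['world_from_camera'],3).tolist(),c['fx'],c['D'])
s=bot.read_state(); print(s)
E
```

```text
top [[-0.025, -0.981, 0.19, 0.226], [-1.0, 0.026, 0.003, 0.014], [-0.008, -0.19, -0.982, 1.32], [0.0, 0.0, 0.0, 1.0]] 470.3421204132305 [0.03960348 0.         0.         0.         0.        ]
scene [[0.593, 0.64, -0.488, 1.128], [0.805, -0.464, 0.369, -0.468], [0.01, -0.612, -0.791, 1.136], [0.0, 0.0, 0.0, 1.0]] 437.1895933884762 [0.0536926 0.        0.        0.        0.       ]
{'clock': 0.1, 'joint_pos': array([-1.35259392,  0.33279039, -0.06469943,  1.46086986,  0.0216145 ,
        1.34989197, -0.08849645]), 'qd': array([-1.35582478e-03, -1.60942804e-03, -7.56850455e-05, -2.09909665e-03,
        3.49803791e-04, -1.44668627e-03, -2.41117529e-04]), 'effort': array([ 1.00533485e-03, -6.26739979e+01,  4.87744063e-02, -3.92431462e+01,
        1.62794720e-02,  7.03473095e-03,  1.54024326e-05]), 'tcp_pos': array([0.14897868, 0.60663622, 0.23060093]), 'orientation': array([-3.77288598e-01, -3.11877397e+00,  1.98088957e-03]), 'force': array([ 0.18427579,  0.25239963, -0.35014019]), 'moment': array([ 0.01117822, -0.00978406, -0.059162  ]), 'gripper_force': 0.0, 'finger_gap': 0.08531890300501246}
```

View pics/top0.png

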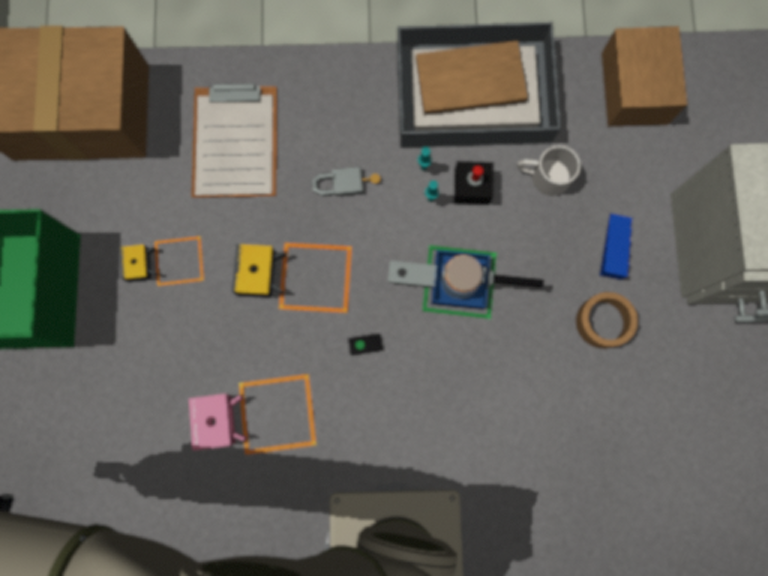

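View pics/scene0.png

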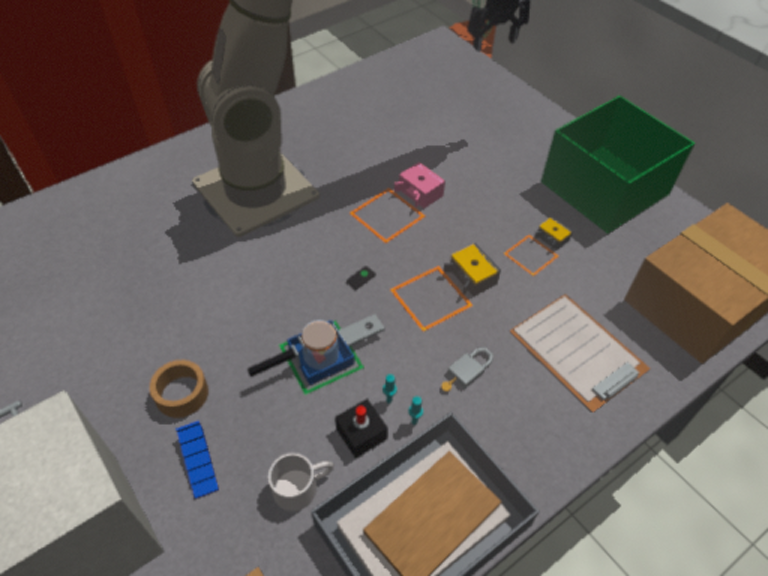

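Top view (1.5x pixels):
- **Docks:** large yellow (254,269), small yellow (135,262) and pink (210,420). I choose the large yellow.
- **Pins:** red (478,172) and turquoise (425,158) and (432,190). I choose the red one, in the black stand at (474,183).
- **Caddy:** about (463,278), with its tongue hole at (402,272) and handle tip at (545,283).

Next is a close crop to check these choices and measure.

```bash
python3 - <<'E'
from h import *
c=load('top0'); save(c['color'],'crop0.png',(150,95,375,220),3.5)
E
```

```text
(no output)
```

View pics/crop0.png

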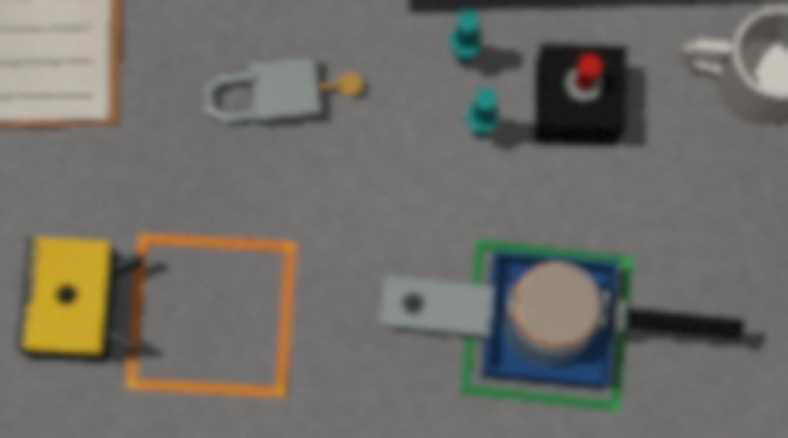

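The crop confirms the choice. In it (3.5x), the dock hole is at (66,294) and the tongue hole at (413,303). The handle runs from (630,318) to (742,328), and the red pin top is at (590,66).

```bash
python3 - <<'E'
from h import *
c=load('top0')
f=lambda p:np.array(p)/3.5+[150,95]-0.5+0.5/3.5
def P(n,p,z): 
    w=px2w(c,f(p),z); print(n,np.round(w[:,:2],4).tolist()); return w
dh=P('dockhole',[[66,294]],.05)
fr=P('frame',[[140,238],[293,244],[284,394],[130,387]],0); print(fr.mean(0))
d=fr[0]-fr[1]+fr[3]-fr[2]; print('frame yaw y-axis',np.degrees(np.arctan2(d[1],d[0])))
g=P('green',[[479,243],[632,259],[619,408],[464,392]],0); print(g.mean(0)); d=g[0]-g[1]+g[3]-g[2]; print(np.degrees(np.arctan2(d[1],d[0])))
th=P('tonguehole',[[413,303]],.032)
h=P('handle',[[630,318],[742,328]],.064); d=h[0]-h[1]; print('handle yaw',np.degrees(np.arctan2(d[1],d[0])))
d=th-h[1]; print('hole-handle end',d, np.degrees(np.arctan2(d[0,1],d[0,0])))
P('jar',[[555,305]],.08)
P('pin top',[[590,66]],.096); P('stand corners',[[540,46],[625,46],[621,138],[538,137]],.05)
P('fob',[],0) if 0 else None
P('tape',[[(607*3.5/1.5-525),(320-142.5)*3.5/1.5]],.0)
P('doorstop',[[(618/1.5-150)*3.5,(246/1.5-95)*3.5]],.0)
# scene check
s=load('scene0')
print('scene dockhole',px2w(s,np.array([[474,263]])/1.5,.05),'tongue',px2w(s,np.array([[369,325]])/1.5,.032),'pin',px2w(s,np.array([[361,411]])/1.5,.096))
E
```

```text
dockhole [[0.5204, 0.2499]]
frame [[0.5779, 0.1984], [0.5694, 0.0719], [0.444, 0.0814], [0.4531, 0.2065]]
[0.51108012 0.1395744  0.        ]
frame yaw y-axis 85.99947766253595
green [[0.5661, -0.0817], [0.549, -0.207], [0.4254, -0.1895], [0.4418, -0.0648]]
[ 0.49554735 -0.1357613   0.        ]
82.3804994467079
tonguehole [[0.5098, -0.0247]]
handle [[0.4862, -0.1921], [0.476, -0.2782]]
handle yaw 83.20346676650499
hole-handle end [[ 0.03381378  0.25347689 -0.032     ]] 82.40161211393261
jar [[0.4947, -0.1325]]
pin top [[0.6813, -0.1668]]
stand corners [[0.7166, -0.1339], [0.7146, -0.2027], [0.6369, -0.1953], [0.6397, -0.1289]]
tape [[0.4148, -0.4076]]
doorstop [[0.5572, -0.4407]]
scene dockhole [[0.52214708 0.24901181 0.05      ]] tongue [[ 0.51047807 -0.02277364  0.032     ]] pin [[ 0.68586694 -0.16680002  0.096     ]]
```

Request:
{"name": "play_rows", "arguments": {
  "twist": [
    [0,0,-4.4],
    [0,0,-4.4],
    [0,0,-4.4],
    [0,0,-4.4],
    [0,0,-4.4],
    [0,0,-4.4],
    [0,0,-4.4],
    [0,0,-4.4],
    [0,0,-4.4],
    [0,0,-4.4]
  ],
  "travel": [
    [0.039,-0.035,0],
    [0.039,-0.035,0],
    [0.039,-0.035,0],
    [0.039,-0.035,0],
    [0.039,-0.035,0],
    [0.039,-0.035,0],
    [0.039,-0.035,0],
    [0.02,-0.052,0],
    [0.02,-0.052,0],
    [0.02,-0.052,0]
  ],
  "gripper": [-1,-1,-1,-1,-1,-1,-1,-1,-1,-1],
  "squeeze": 60
}}

```text
clock: 1.35
tcp_pos: [0.4823, 0.2041, 0.2311]
orientation: [-1.522, -2.748, 0.0]
force: [0.9, 0.4, -0.1]
finger_gap: 0.0856
gripper_force: 0.0
```

Request:
{"name": "play_rows", "arguments": {
  "twist": [
    [0,0,-4.4],
    [0,0,-4.4],
    [0,0,-4.4],
    [0,0,-4.4],
    [0,0,-4.4],
    [0,0,-4.4],
    [0,0,-4.4],
    [0,0,-4.4],
    [0,0,-4.4],
    [0,0,0]
  ],
  "travel": [
    [0.02,-0.052,0],
    [0.02,-0.052,0],
    [0.02,-0.052,0],
    [-0.01,-0.047,0],
    [-0.01,-0.047,0],
    [-0.01,-0.047,0],
    [-0.01,-0.047,0],
    [-0.01,-0.047,0],
    [-0.01,-0.047,0],
    [0,0,0]
  ],
  "gripper": [-1,-1,-1,-1,-1,-1,-1,-1,-1,-1]
}}

```text
clock: 2.6
tcp_pos: [0.4802, -0.2359, 0.2313]
orientation: [2.367, 2.064, -0.002]
force: [0.5, 0.6, -0.3]
finger_gap: 0.085
gripper_force: 0.0
```

```bash
cat >> h.py <<'E'
def st():
    s=bot.read_state(); R=cv2.Rodrigues(s['orientation'])[0]
    print('t',round(s['clock'],2),'tcp',s['tcp_pos'].round(4),'yaw(tool y)',np.degrees(np.arctan2(R[1,1],R[0,1])).round(2),'z',R[:,2].round(3),'F',s['force'].round(1),'gap',round(s['finger_gap'],4),'gf',round(s['gripper_force'],1),'q',s['joint_pos'].round(2))
E
python3 - <<'E'
from h import *
st(); c=snap('wrist','w1'); save(c['color'],'w1.png',s=1.5)
E
```

```text
t 2.6 tcp [ 0.4802 -0.2359  0.2313] yaw(tool y) -7.82 z [-0.    -0.001 -1.   ] F [ 0.5  0.6 -0.3] gap 0.085 gf 0.0 q [-0.31  0.15  0.76  1.73 -0.1   1.3   0.33]
```

View pics/w1.png

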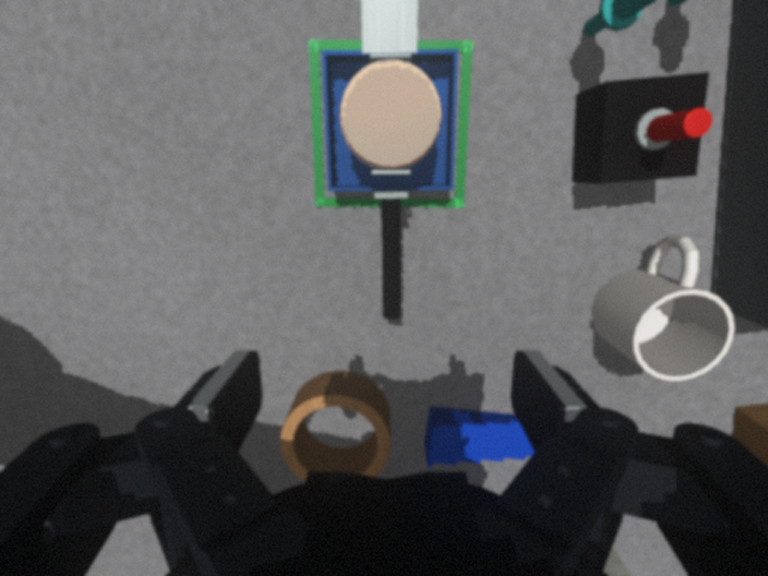

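The wrist view shows the handle top running from (392,205) to (393,320). The pin top is at (698,122) and its collar at (655,129). I'll measure the handle and pin from here.

```bash
python3 - <<'E'
from h import *
c=load('w1'); f=lambda p:(np.array(p,float)+.5)/1.5-.5
h=px2w(c,f([[392,200],[393,318]]),.064); d=h[0]-h[1]; print(h,np.degrees(np.arctan2(d[1],d[0])),np.linalg.norm(d))
g=px2w(c,f([[309,40],[472,41],[465,207],[317,208]]),0); print(g.mean(0)); d=g[0]-g[3]+g[1]-g[2]; print(np.degrees(np.arctan2(d[1],d[0])))
print('jar',px2w(c,f([[391,113]]),.082)); print('pintop',px2w(c,f([[698,122]]),.096),'collar',px2w(c,f([[656,129]]),.056))
E
```

```text
[[ 0.49066497 -0.19027594  0.064     ]
 [ 0.4793818  -0.28070059  0.064     ]] 82.88740680544386 0.09112587950896245
[ 0.497628   -0.13623713  0.        ]
82.51899326964593
jar [[ 0.49727692 -0.1340934   0.082     ]]
pintop [[ 0.68363227 -0.16751012  0.096     ]] collar [[ 0.68276169 -0.16777512  0.056     ]]
```

Request:
{"name": "play_rows", "arguments": {
  "twist": [
    [0,0,0.4],
    [0,0,0],
    [0,0,0],
    [0,0,0],
    [0,0,0],
    [0,0,0],
    [0,0,0],
    [0,0,0],
    [0,0,0],
    [0,0,0]
  ],
  "travel": [
    [0.0045,0.003,-0.039],
    [0,0,-0.039],
    [0,0,-0.039],
    [0,0,-0.039],
    [0,0,-0.039],
    [0,0,0],
    [0,0,0],
    [0,0,0],
    [0,0,0],
    [0,0,0]
  ],
  "gripper": [-1,-1,-1,-1,-1,-1,1,1,1,1],
  "squeeze": 60
}}

```text
clock: 3.9
tcp_pos: [0.4868, -0.2291, 0.0369]
orientation: [2.352, 2.081, 0.001]
force: [-4.6, -4.7, 7.1]
finger_gap: 0.0129
gripper_force: 61.6
```

Request:
{"name": "play_rows", "arguments": {
  "twist": [
    [0,0,0],
    [0,0,0],
    [0,0,0],
    [0,0,0]
  ],
  "travel": [
    [0,0,0],
    [0,0,0],
    [0,0,0],
    [0,0,0]
  ],
  "gripper": [1,1,1,1]
}}

```text
clock: 4.4
tcp_pos: [0.4867, -0.2292, 0.0369]
orientation: [2.353, 2.082, 0.001]
force: [-1.7, 0.9, 6.2]
finger_gap: 0.0131
gripper_force: 60.1
```

```bash
python3 - <<'E'
from h import *
st(); c=snap('top','t2'); save(c['color'],'t2.png',(150,95,375,220),3.5)
E
```

```text
t 4.4 tcp [ 0.4867 -0.2292  0.0369] yaw(tool y) -7.0 z [ 0.001  0.    -1.   ] F [-1.7  0.9  6.2] gap 0.0131 gf 60.1 q [-0.22  0.4   0.68  1.92 -0.32  0.92  0.49]
```

View pics/t2.png

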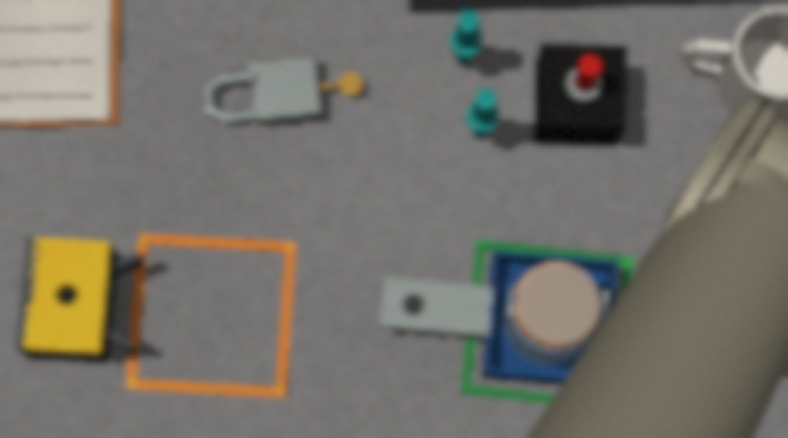

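The caddy hasn't moved and the handle is gripped. Tongue hole is at (413,304) and dock hole at (66,294) in the crop. I'll ease off the vertical load, then slide to just before the guides while turning 3.2°.

Request:
{"name": "play_rows", "arguments": {
  "twist": [
    [0,0,0],
    [0,0,0.4],
    [0,0,0.4],
    [0,0,0.4],
    [0,0,0.4],
    [0,0,0.4],
    [0,0,0.4],
    [0,0,0.4],
    [0,0,0.4],
    [0,0,0]
  ],
  "travel": [
    [0,0,0.0006],
    [0.0008,0.01,0],
    [0.0008,0.01,0],
    [0.0008,0.01,0],
    [0.0008,0.01,0],
    [0.0008,0.01,0],
    [0.0008,0.01,0],
    [0.0008,0.01,0],
    [0.0008,0.01,0],
    [0.0008,0.01,0]
  ],
  "gripper": [1,1,1,1,1,1,1,1,1,1]
}}

```text
clock: 5.7
tcp_pos: [0.4938, -0.1386, 0.0371]
orientation: [2.293, 2.147, -0.0]
force: [-0.3, -5.4, 3.2]
finger_gap: 0.0131
gripper_force: 59.7
```

Request:
{"name": "play_rows", "arguments": {
  "twist": [
    [0,0,0],
    [0,0,0],
    [0,0,0],
    [0,0,0],
    [0,0,0],
    [0,0,0],
    [0,0,0],
    [0,0,0],
    [0,0,0],
    [0,0,0]
  ],
  "travel": [
    [0.0009,0.01,0],
    [0.0009,0.01,0],
    [0.0009,0.01,0],
    [0.0009,0.01,0],
    [0.0009,0.01,0],
    [0.0009,0.01,0],
    [0.0009,0.01,0],
    [0.0009,0.01,0],
    [0.0009,0.009,0],
    [0,0,0]
  ],
  "gripper": [1,1,1,1,1,1,1,1,1,1]
}}

```text
clock: 6.95
tcp_pos: [0.5018, -0.0486, 0.037]
orientation: [-2.292, -2.148, -0.001]
force: [0.1, -1.2, 4.1]
finger_gap: 0.013
gripper_force: 59.7
```

```bash
python3 - <<'E'
from h import *
st(); c=snap('top','t3'); save(c['color'],'t3.png',(145,135,295,235),5)
E
```

```text
t 6.95 tcp [ 0.5018 -0.0486  0.037 ] yaw(tool y) -3.72 z [-0.     0.001 -1.   ] F [ 0.1 -1.2  4.1] gap 0.013 gf 59.7 q [-0.54  0.32  0.62  2.01 -0.24  0.89  0.14]
```

View pics/t3.png

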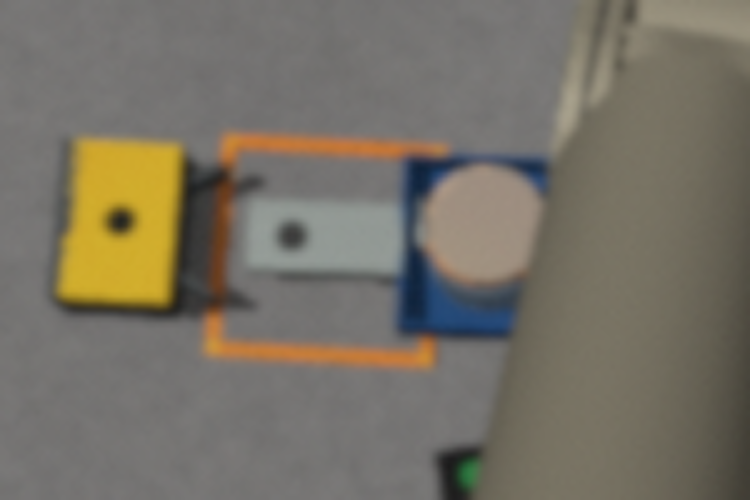

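The tongue hole is at (292,236) and the dock hole at (119,221). The tongue's corners, (248,200) and (247,268), sit between the guide tips at (262,181) and (252,303).

```bash
python3 - <<'E'
from h import *
c=load('t3'); f=lambda p:(np.array(p,float)+.5)/5-.5+[145,135]
a=lambda p,z:(lambda w:(w[:,:2].round(4).tolist(), np.degrees(np.arctan2(*(w[0]-w[1])[1::-1])).round(2)))(px2w(c,f(p),z))
dh=px2w(c,f([[119,221]]),.05)[0,:2]; th=px2w(c,f([[292,236]]),.032)[0,:2]
print(dh,th,dh-th)
print('tongue edges',a([[248,200],[400,206]],.032),a([[247,268],[395,275]],.032),'wall',a([[405,157],[400,332]],.032))
print('dock edges',a([[72,140],[184,146]],.05),a([[58,302],[172,306]],.05),a([[184,146],[172,306]],.05),'frame',a([[225,138],[445,151]],0),a([[210,350],[432,362]],0),'guides',px2w(c,f([[262,181],[252,303]]),.04).round(4))
e=np.array([np.cos(np.radians(86)),np.sin(np.radians(86))]); d=dh-th; print('along',d@e,'across(+x)',d@[e[1],-e[0]])
E
```

```text
[0.51997414 0.25015987] [0.51294063 0.1565052 ] [0.0070335  0.09365468]
tongue edges ([[0.5343, 0.1811], [0.5286, 0.0957]], np.float64(86.16)) ([[0.4953, 0.1818], [0.4891, 0.0991]], np.float64(85.71)) wall ([[0.5569, 0.0925], [0.4567, 0.0967]], np.float64(-2.4))
dock edges ([[0.5669, 0.2767], [0.5618, 0.2144]], np.float64(85.34)) ([[0.4752, 0.2832], [0.4713, 0.2206]], np.float64(86.43)) ([[0.5618, 0.2144], [0.4713, 0.2206]], np.float64(-3.97)) frame ([[0.5792, 0.1985], [0.5681, 0.0713]], np.float64(84.99)) ([[0.4549, 0.2071], [0.4446, 0.0808]], np.float64(85.34)) guides [[0.5431 0.1722 0.04  ]
 [0.4737 0.178  0.04  ]]
along 0.0939171702542066 across(+x) 0.0004833514135308284
```

Request:
{"name": "play_rows", "arguments": {
  "twist": [
    [0,0,0],
    [0,0,0],
    [0,0,0],
    [0,0,0],
    [0,0,0],
    [0,0,0],
    [0,0,0],
    [0,0,0],
    [0,0,0],
    [0,0,0]
  ],
  "travel": [
    [0.0008,0.008,0],
    [0.0006,0.008,0],
    [0.0006,0.008,0],
    [0.0006,0.008,0],
    [0.0006,0.008,0],
    [0.0006,0.008,0],
    [0.0006,0.008,0],
    [0.0006,0.008,0],
    [0.0006,0.008,0],
    [0,0,0]
  ],
  "gripper": [1,1,1,1,1,1,1,1,1,1]
}}

```text
clock: 8.25
tcp_pos: [0.5074, 0.0223, 0.037]
orientation: [2.293, 2.147, -0.0]
force: [0.1, -2.0, 5.3]
finger_gap: 0.0135
gripper_force: 59.9
```

Request:
{"name": "play_rows", "arguments": {
  "twist": [
    [0,0,0],
    [0,0,0],
    [0,0,0],
    [0,0,0],
    [0,0,0],
    [0,0,0]
  ],
  "travel": [
    [0.0004,0.005,0],
    [0.0004,0.005,0],
    [0.0004,0.005,0],
    [0.0003,0.004,0],
    [0.0002,0.003,0],
    [0,0,0]
  ],
  "gripper": [1,1,1,1,1,1]
}}

```text
clock: 9.0
tcp_pos: [0.509, 0.0434, 0.037]
orientation: [2.294, 2.145, -0.001]
force: [-0.2, -5.4, 7.0]
finger_gap: 0.0127
gripper_force: 60.1
```

Request:
{"name": "play_rows", "arguments": {
  "twist": [
    [0,0,0],
    [0,0,0],
    [0,0,0]
  ],
  "travel": [
    [0,0.001,0],
    [0,0.001,0],
    [0,0,0]
  ],
  "gripper": [1,1,1]
}}

```text
clock: 9.38
tcp_pos: [0.509, 0.045, 0.037]
orientation: [2.294, 2.145, -0.001]
force: [-0.3, -5.8, 6.1]
finger_gap: 0.0133
gripper_force: 60.1
```

Request:
{"name": "play_rows", "arguments": {
  "twist": [
    [0,0,0],
    [0,0,0],
    [0,0,0]
  ],
  "travel": [
    [0,0.001,0],
    [0,0.001,0],
    [0,0,0]
  ],
  "gripper": [1,1,1]
}}

```text
clock: 9.75
tcp_pos: [0.509, 0.0453, 0.037]
orientation: [2.295, 2.143, -0.003]
force: [-1.0, -13.4, 8.0]
finger_gap: 0.0131
gripper_force: 60.3
```

```bash
python3 - <<'E'
from h import *
st(); c=snap('top','t4'); save(c['color'],'t4.png',(145,135,265,215),5)
E
```

```text
t 9.75 tcp [0.509  0.0453 0.037 ] yaw(tool y) -3.93 z [-0.    -0.003 -1.   ] F [ -1.  -13.4   8. ] gap 0.0131 gf 60.3 q [-0.69  0.33  0.58  1.99 -0.22  0.89 -0.06]
```

View pics/t4.png

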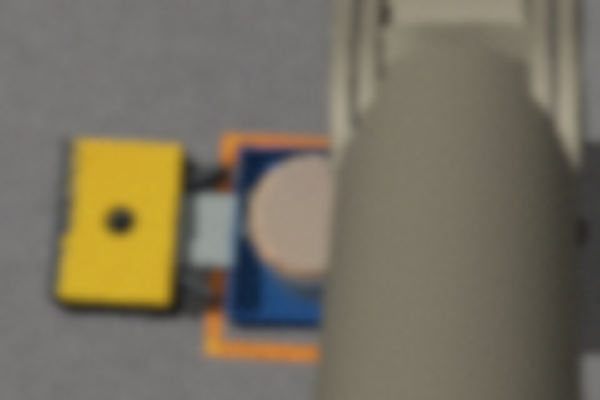

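The tongue is at its stop: TCP motion stalled and the force rose to 13 N. In the picture the tray is inside the orange frame, with its wall at column 235. I'll unload, release and lift.

Request:
{"name": "play_rows", "arguments": {
  "twist": [
    [0,0,0],
    [0,0,0],
    [0,0,0],
    [0,0,0],
    [0,0,0],
    [0,0,0],
    [0,0,0],
    [0,0,0],
    [0,0,0],
    [0,0,0]
  ],
  "travel": [
    [0,-0.002,0],
    [0,0,0],
    [0,0,0],
    [0,0,0],
    [0,0,0],
    [0,0,0.03],
    [0,0,0.045],
    [0,0,0.045],
    [0,0,0.045],
    [0,0,0]
  ],
  "gripper": [1,1,-1,-1,-1,-1,-1,-1,-1,-1]
}}

```text
clock: 11.05
tcp_pos: [0.5108, 0.0465, 0.2051]
orientation: [2.292, 2.146, 0.009]
force: [0.1, 0.0, -1.4]
finger_gap: 0.0853
gripper_force: 0.0
```

Request:
{"name": "play_rows", "arguments": {
  "twist": [
    [0,0,0],
    [0,0,0],
    [0,0,0],
    [0,0,0],
    [0,0,0],
    [0,0,0],
    [0,0,0]
  ],
  "travel": [
    [0.0285,-0.035,0],
    [0.0285,-0.035,0],
    [0.0285,-0.035,0],
    [0.0285,-0.035,0],
    [0.0285,-0.035,0],
    [0.0285,-0.035,0],
    [0,0,0]
  ],
  "gripper": [0,0,0,0,0,0,0]
}}

```text
clock: 11.92
tcp_pos: [0.6799, -0.1676, 0.1994]
orientation: [-2.298, -2.142, 0.006]
force: [-0.7, 0.1, -1.5]
finger_gap: 0.0429
gripper_force: 0.0
```

```bash
python3 - <<'E'
from h import *
st(); c=snap('wrist','w5'); save(c['color'],'w5.png',s=1.5); t=snap('top','t5'); save(t['color'],'t5.png',(145,135,265,215),5)
E
```

```text
t 11.93 tcp [ 0.6799 -0.1676  0.1994] yaw(tool y) -4.03 z [-0.003 -0.002 -1.   ] F [-0.7  0.1 -1.5] gap 0.0429 gf 0.0 q [-0.27  0.6   0.7   1.3  -0.38  1.38  0.34]
```

View pics/w5.png

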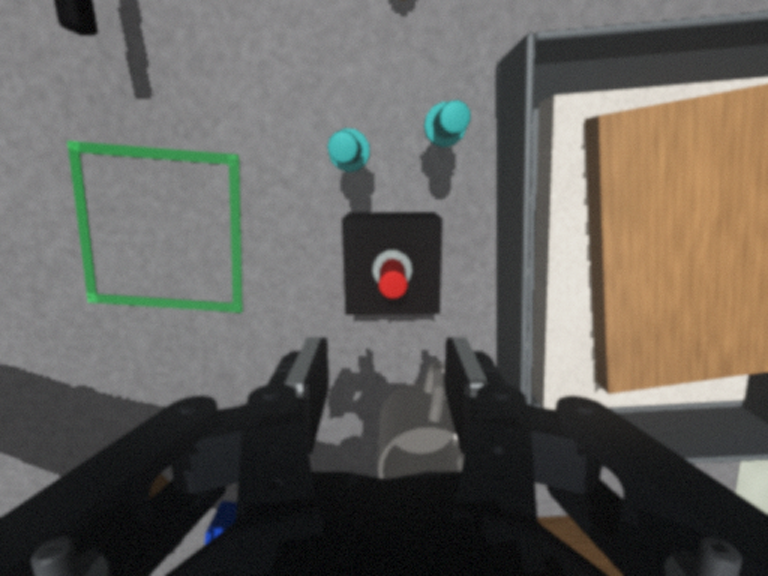

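View pics/t5.png

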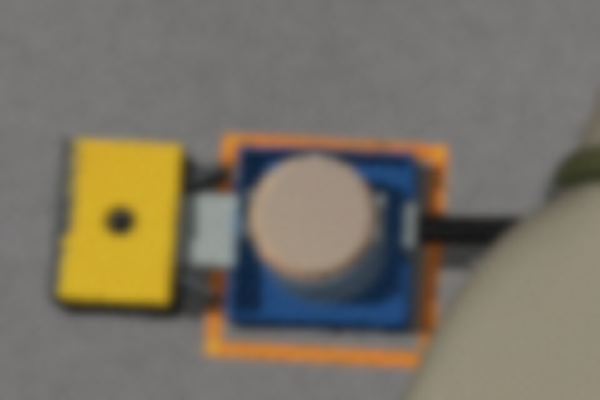

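The caddy stayed put in the frame. In the wrist view the pin top is at (393,285) and its collar at (392,268). The tray wall on the right, near column 500, is clear of the half-open fingers.

```bash
python3 - <<'E'
from h import *
c=load('w5'); f=lambda p:(np.array(p,float)+.5)/1.5-.5
print('pintop',px2w(c,f([[393,285]]),.096),'collar',px2w(c,f([[392,269]]),.056),'stand',px2w(c,f([[345,213],[441,213],[438,312],[347,313]]),.05).mean(0),'tray',px2w(c,f([[500,350],[526,350]]),[0,.05]))
E
```

```text
pintop [[ 0.68370564 -0.16798379  0.096     ]] collar [[ 0.68353562 -0.16730102  0.056     ]] stand [ 0.68423261 -0.16536666  0.05      ] tray [[ 0.77368646 -0.26052537  0.        ]
 [ 0.78029087 -0.23843019  0.05      ]]
```

Request:
{"name": "play_rows", "arguments": {
  "twist": [
    [0,0,0],
    [0,0,0],
    [0,0,0],
    [0,0,0],
    [0,0,0],
    [0,0,0],
    [0,0,0],
    [0,0,0],
    [0,0,0],
    [0,0,0]
  ],
  "travel": [
    [0.0038,0,-0.037],
    [0,0,-0.037],
    [0,0,-0.035],
    [0,0,-0.02],
    [0,0,-0.01],
    [0,0,0],
    [0,0,0],
    [0,0,0],
    [0,0,0],
    [0,0,0]
  ],
  "gripper": [0,0,0,0,0,0,1,1,1,1],
  "squeeze": 40
}}

```text
clock: 13.28
tcp_pos: [0.6846, -0.1643, 0.0643]
orientation: [2.293, 2.146, 0.002]
force: [-0.0, 1.2, 5.9]
finger_gap: 0.017
gripper_force: 39.2
```

```bash
python3 - <<'E'
from h import *
st()
E
```

```text
t 13.28 tcp [ 0.6846 -0.1643  0.0643] yaw(tool y) -3.8 z [ 0.002 -0.    -1.   ] F [-0.   1.2  5.9] gap 0.017 gf 39.2 q [-0.26  0.71  0.64  1.43 -0.44  1.15  0.39]
```

Request:
{"name": "play_rows", "arguments": {
  "twist": [
    [0,0,0],
    [0,0,0],
    [0,0,0],
    [0,0,0],
    [0,0,0],
    [0,0,0]
  ],
  "travel": [
    [0,0,0.01],
    [0,0,0.02],
    [0,0,0.03],
    [0,0,0.03],
    [0,0,0.03],
    [0,0,0]
  ],
  "gripper": [1,1,1,1,1,1]
}}

```text
clock: 14.02
tcp_pos: [0.6852, -0.1648, 0.187]
orientation: [2.291, 2.143, 0.005]
force: [0.6, 0.1, -0.5]
finger_gap: 0.0167
gripper_force: 39.1
```

Request:
{"name": "play_rows", "arguments": {
  "twist": [
    [0,0,0],
    [0,0,0],
    [0,0,0],
    [0,0,0],
    [0,0,0],
    [0,0,0],
    [0,0,0],
    [0,0,0],
    [0,0,0],
    [0,0,0]
  ],
  "travel": [
    [-0.01,0.024,0],
    [-0.018,0.0463,0],
    [-0.018,0.0463,0],
    [-0.018,0.0463,0],
    [-0.018,0.0463,0],
    [-0.018,0.0463,0],
    [-0.018,0.0463,0],
    [-0.018,0.0463,0],
    [-0.018,0.0463,0],
    [-0.01,0.024,0]
  ],
  "gripper": [1,1,1,1,1,1,1,1,1,1]
}}

```text
clock: 15.28
tcp_pos: [0.5181, 0.2574, 0.1825]
orientation: [-2.289, -2.15, 0.001]
force: [-0.2, 0.1, -1.6]
finger_gap: 0.017
gripper_force: 39.2
```

Request:
{"name": "play_rows", "arguments": {
  "twist": [
    [0,0,0],
    [0,0,0],
    [0,0,0]
  ],
  "travel": [
    [0,0,0],
    [0,0,0],
    [0,0,0]
  ],
  "gripper": [1,1,1]
}}

```text
clock: 15.65
tcp_pos: [0.5205, 0.253, 0.183]
orientation: [2.296, 2.144, -0.0]
force: [-0.8, -0.2, -1.4]
finger_gap: 0.0165
gripper_force: 39.2
```

```bash
python3 - <<'E'
from h import *
st()
for n in ('wrist','scene'): c=snap(n,n[0]+'6')
a=load('w6')['color']; s=load('s6')['color']
p=w2px(load('s6'),[[0.52,0.25,0.08]])[0].astype(int); print(p)
x0,y0=max(p[0]-50,0),max(p[1]-50,0); print(x0,y0)
im=np.hstack([cv2.resize(s[y0:y0+100,x0:x0+100],(400,400),interpolation=cv2.INTER_CUBIC),cv2.resize(a[100:384,114:398],(400,400),interpolation=cv2.INTER_CUBIC)]); save(im,'m6.png')
E
```

```text
t 15.65 tcp [0.5205 0.253  0.183 ] yaw(tool y) -3.92 z [ 0. -0. -1.] F [-0.8 -0.2 -1.4] gap 0.0165 gf 39.2 q [-1.04  0.29  0.62  1.68 -0.18  1.23 -0.46]
[316 168]
266 118
```

View pics/m6.png

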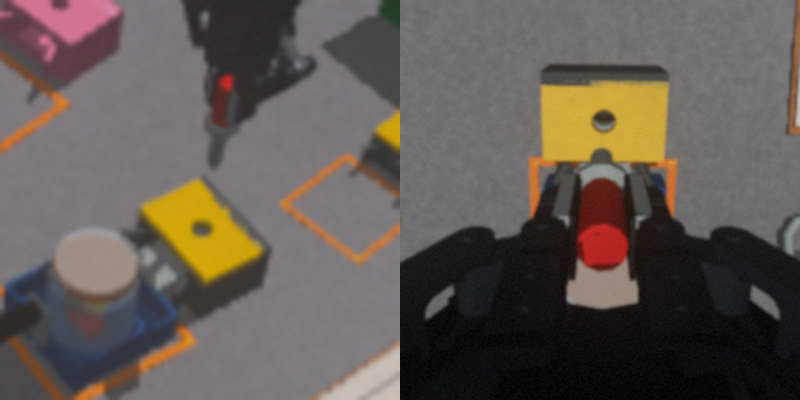

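Pin is held upright. Scene (left): tip at (215,165), dock hole at (202,229). Wrist (right): tip at local (202,153), dock hole at local (203,121). I'll compare the tip and hole positions in each camera.

```bash
python3 - <<'E'
from h import *
w=load('w6'); s=load('s6'); zt=.1227
k=400/284; fw=lambda p:(np.array(p,float)+.5)/k-.5+[114,100]
fs=lambda p:(np.array(p,float)+.5)/4-.5+[266,118]
print('wrist hole',px2w(w,fw([[203,121]]),.05),'top of grip',px2w(w,fw([[202.5,246]]),zt+.092),'tip',px2w(w,fw([[202,152],[202,155]]),zt))
print('scene hole',px2w(s,fs([[202,229]]),.05),'tip',px2w(s,fs([[215,166]]),zt),'top of grip',px2w(s,fs([[227,80]]),zt+.092))
E
```

```text
wrist hole [[0.52092099 0.24925573 0.05      ]] top of grip [[0.52048884 0.25023373 0.2147    ]] tip [[0.52030794 0.25049388 0.1227    ]
 [0.52018928 0.24876293 0.1227    ]]
scene hole [[0.52092428 0.25063066 0.05      ]] tip [[0.51926624 0.25335629 0.1227    ]] top of grip [[0.51575809 0.25201662 0.2147    ]]
```

Request:
{"name": "play_rows", "arguments": {
  "twist": [
    [0,0,0],
    [0,0,0],
    [0,0,0],
    [0,0,0],
    [0,0,0],
    [0,0,0],
    [0,0,0],
    [0,0,0],
    [0,0,0],
    [0,0,0]
  ],
  "travel": [
    [0.0005,-0.001,-0.02],
    [0,0,-0.02],
    [0,0,-0.02],
    [0,0,-0.005],
    [0,0,-0.005],
    [0,0,-0.005],
    [0,0,-0.005],
    [0,0,-0.005],
    [0,0,-0.005],
    [0,0,0]
  ],
  "gripper": [1,1,1,1,1,1,1,1,1,1]
}}

```text
clock: 17.0
tcp_pos: [0.5202, 0.2533, 0.0925]
orientation: [2.294, 2.147, -0.001]
force: [-0.3, 0.3, -1.5]
finger_gap: 0.0168
gripper_force: 39.2
```

Request:
{"name": "play_rows", "arguments": {
  "twist": [
    [0,0,0],
    [0,0,0],
    [0,0,0],
    [0,0,0],
    [0,0,0],
    [0,0,0]
  ],
  "travel": [
    [0,0,-0.005],
    [0,0,-0.005],
    [0,0,-0.005],
    [0,0,-0.005],
    [0,0,-0.005],
    [0,0,0]
  ],
  "gripper": [1,1,1,1,1,1]
}}

```text
clock: 17.75
tcp_pos: [0.5203, 0.2533, 0.0675]
orientation: [2.294, 2.147, -0.001]
force: [0.7, -0.3, -0.6]
finger_gap: 0.017
gripper_force: 39.2
```

Request:
{"name": "play_rows", "arguments": {
  "twist": [
    [0,0,0],
    [0,0,0],
    [0,0,0],
    [0,0,0]
  ],
  "travel": [
    [0,0,-0.0015],
    [0,0,-0.001],
    [0,0,-0.001],
    [0,0,0]
  ],
  "gripper": [1,1,1,1]
}}

```text
clock: 18.25
tcp_pos: [0.5204, 0.2534, 0.0644]
orientation: [2.294, 2.147, 0.0]
force: [-0.1, -0.1, -1.4]
finger_gap: 0.0169
gripper_force: 39.2
```

Request:
{"name": "play_rows", "arguments": {
  "twist": [
    [0,0,0],
    [0,0,0],
    [0,0,0]
  ],
  "travel": [
    [0,0,-0.001],
    [0,0,-0.001],
    [0,0,0]
  ],
  "gripper": [1,1,1]
}}

```text
clock: 18.62
tcp_pos: [0.5206, 0.2535, 0.0642]
orientation: [-2.293, -2.146, -0.001]
force: [-8.0, -3.2, 18.4]
finger_gap: 0.0168
gripper_force: 41.3
```

Request:
{"name": "play_rows", "arguments": {
  "twist": [
    [0,0,0],
    [0,0,0],
    [0,0,0],
    [0,0,0],
    [0,0,0],
    [0,0,0],
    [0,0,0],
    [0,0,0],
    [0,0,0],
    [0,0,0]
  ],
  "travel": [
    [0,0,0],
    [0,0,0],
    [0,0,0],
    [0,0,0],
    [0,0,0.015],
    [0,0,0.03],
    [0,0,0.04],
    [0,0,0.04],
    [0,-0.05,0.02],
    [0,0,0]
  ],
  "gripper": [-0.3,-0.3,-0.3,-0.3,-0.3,-0.3,-0.3,-0.3,-0.3,-0.3]
}}

```text
clock: 19.88
tcp_pos: [0.5223, 0.1993, 0.2106]
orientation: [2.299, 2.139, 0.006]
force: [0.3, 0.0, -0.2]
finger_gap: 0.0555
gripper_force: 0.0
```

```bash
python3 - <<'E'
from h import *
st(); c=snap('wrist','w7'); s=snap('scene','s7')
im=np.hstack([cv2.resize(s['color'][118:218,226:326],(400,400),interpolation=cv2.INTER_CUBIC),cv2.resize(c['color'][0:384,64:448],(400,400),interpolation=cv2.INTER_AREA)]); save(im,'m7.png')
E
```

```text
t 19.88 tcp [0.5223 0.1993 0.2106] yaw(tool y) -4.15 z [ 0.004  0.002 -1.   ] F [ 0.3  0.  -0.2] gap 0.0555 gf 0.0 q [-1.01  0.22  0.66  1.7  -0.14  1.26 -0.4 ]
```

View pics/m7.png

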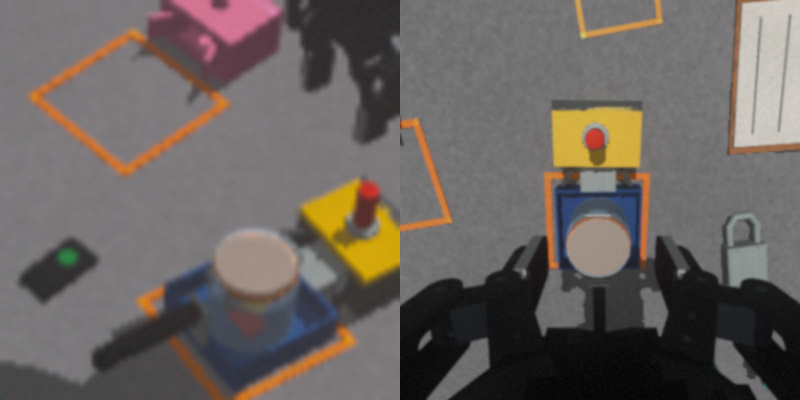

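The pin stands upright with its collar flat on the yellow plate, at (365,225) in the scene view and (595,137) in the wrist view. The tray sits in the orange frame and the robot is clear. Handing in.

```bash
python3 -c "
from plant import bot
print(bot.finish_job())"
```

```text
the job is handed in; nothing more can be done
None
```

The job is handed in, and no verdict came back. In the last pictures the caddy sits flat in the orange frame with its tongue home in the larger yellow dock. The red-handled pin stands upright through both with its collar on the dock, and the gripper is clear.

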